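# Pin the jar holder shut and twist the cap off the jar

## Task

The square jar stands in the holder on the worktop: lock the holder's gate by pushing the headed pin, which waits in its wooden rest, down through the holes of the fork and the gate's lug until its collar sits on the fork. With the jar so braced, twist the tight metal cap anticlockwise until its lugs come free, lift it straight off without pulling the jar up, and finish still holding the cap level, two to three centimetres above the open mouth. Leave the mug, the small spice jar, the tape roll, the peeler and the teaspoon where they are.

Things in the scene. Friction and masses are not known exactly. Their poses are not given: they have to be found in the camera images.
- holder: Jar holder, fixed to the worktop like a small vice: wooden base 142 x 170 mm, 8 mm thick; the jar stands on it between a steel back wall (52 mm above the worktop) and the steel gate on its -x side, 69 mm apart. Origin on the worktop under the jar's place; z up; gate hinge at [-44.5, 56] mm, fork at [-44.5, -66] mm in its x, y. It is turned up to 0.3 rad either way from facing the robot.
- fork_hole (a point): Centre of the upper hole mouth of the fork, on the top face of the upper tine, 47 mm above the worktop. Fork: two steel plates 30 x 30 x 8 mm one above the other, the gate's lug between them, vertical 13 mm holes in line through all three (through to 15 mm above the worktop). Axes as the holder.
- gate (a joint): Angle of the steel gate (46 mm high) in front of the jar: 0 shut, up to 1.4 rad swung open outwards; shut at the start with the holes in line. It swings with light friction and, unpinned, gives way when the jar is twisted.
- pin_grip (a point): A point in the pin's grip. Steel pin 72 mm long, 60 g: shank 10 mm thick, 34 mm long, tip tapered; collar 23 mm wide, 4 mm thick; above it a round grip 16 mm thick, 34 mm long. This point is 14 mm below the top end, 20 mm above the collar's upper face, 58 mm above the tip; z runs from tip to head. It starts upright and loose in the rest, collar on the rest's top.
- pin_collar (a point): Centre of the underside of the pin's collar, 24 mm below pin_grip; it comes to lie on fork_hole when the pin is fully home.
- pin_rest: Fixed wooden block 56 x 56 mm, 42 mm high, with a 13 mm hole in its top where the pin stands. Origin at the centre of its underside.
- jar_mouth (a point): Centre of the jar's rim, 101 mm above the jar's underside, 109 mm above the worktop; x, y along the jar's flat sides, z up. Empty clear glass jar, 66 x 66 mm square, shoulder 72 mm high, round neck 38 mm wide, 450 g, loose between back wall and gate (1.5 mm play each side) and between two short pegs 15 mm off its other sides.
- cap_centre (a point): Centre of the round knurled metal cap, half-way up: 57 mm across, 24 mm high, 75 g, z up. Three lugs under the jar's lugs hold it against a springy seal (15 N, about 0.4 N m of friction). Its yaw relative to jar_mouth: 0 to 0.3 rad at the start, free to lift between 0.8 and 1.15 (anticlockwise from above is positive), a stop at about 1.2. When free it pops up 1 to 2 mm.
- cap_edge (a point): Centre of the cap's lower edge, 12 mm below cap_centre; axes as the cap. On the jar it lies 15.5 mm below the jar's rim and 13.5 mm above its shoulder.
- mug_b: Pink and white mug, 105 mm high, standing behind the work; to be left alone. Origin at its underside.
- spice_d: Small spice jar 44 mm wide, 109 mm high, standing behind the work; to be left alone. Origin at its underside.
- tape_roll: Roll of tape, 104 mm wide, 25 mm high, lying at the right rear; to be left alone. Origin at its underside.
- peeler: Peeler, 170 mm long, lying at the right front; to be left alone.
- teaspoon: Teaspoon, 130 mm long, lying at the left front; to be left alone.
Mind the look-alikes: they are no part of the job. There is more than one size of the part that bears cap_centre; the job needs the largest.

How it is judged:
By the outcome, as a careful person would: the job done as asked, in the order asked, and still so for the second after the job is handed in, while the arm keeps its last pose, push and grip.
It also fails if it takes over 54 s, if anything falls off the work surface, if the arm or the gripper's body presses on something with over 40 N, if the wrist force passes 120 N, or if a joint passes its speed limit or range.

## Robot

A 7-joint arm with a two-finger parallel gripper is mounted at the origin on a cart in front of the work surface, level with it; the furniture and walls round the work are solid. World frame = base frame: x ahead of the robot, y to its left, z up, the work surface at z = 0. Lengths are in m, angles in rad, forces in N, time in s.
With the tool pointing down it reaches from about 0.4 to 0.875 m from the base axis. Payload 19.3 kg.
Tool frame: the origin (TCP) lies midway between the tips of the shut fingers; the grasp point (between the pads) lies bot.tcp_to_grasp behind it (bot.tcp_to_grasp is the distance from the TCP to the grasp point, in m); z points along the fingers, y is the line along which they close (so a half turn about z gives the same grasp; the last joint's range is limited). The gripper opens to 85 mm and grips with 20 to 120 N. Pads are 22 mm wide; open, the fingers measure 114 mm over their backs; the gripper's body (76 mm by 85 mm) begins 54 mm behind the grasp point. The pads swing forward as they close: fully open they stand 13 mm farther back than shut.
Start: joints at [-1.384, 0.521, -0.036, 1.599, 0.021, 1.021, -0.113], TCP at [0.159, 0.604, 0.209] pointing down, gripper open.
Joint ranges: [-2.91, 2.91], [-0.3, 2.13], [-1.5, 1.42], [0.17, 2.43], [-1.26, 4.41], [0.16, 1.93], [-2.52, 2.52]. Speed limits (rad/s): [1.89, 1.89, 2.39, 2.39, 3.01, 3.01, 3.01].

## Interface

Orientations are given as [roll, pitch, yaw] about the fixed x, y, z axes, in that order (R = Rz(yaw) Ry(pitch) Rx(roll)).
In Python, from workcell import observe, imaging, bot gives the robot as it stands.
- The arm moves only by the tool send_rows, never from a script. Its argument "plan" is text: rows parted by semicolons, each of 7 numbers parted by spaces: the shift along the tool's x, y, z in m, then the turn, a rotation vector about the tool's x, y, z in degrees, then the finger opening in m, from 0 to 0.0854. In form: dx dy dz rx ry rz claw; .... A call has 1 to 10 rows; each row is the pose to reach, as a shift and turn from the pose commanded when the call began, along the tool's axes at that moment; what a row does not reach only later rows make up. A row lasts 1/12 s, in which the tool goes at most 41.7 mm and 7.16 degrees, less where a joint would pass 70% of its speed; a pose out of reach is approached as far as the arm can. A call with a gripper value outside its range is refused whole. The fingers move at their own pace and stop on an object; "grip_force" is the grip in N (left out, the last holds). Time passes only in rows, so rows that repeat a pose let the fingers close. It gives the time, the measured TCP pose, the force, the opening and the grip force at its end, in the units of the state.
- observe(): the state, without advancing time (a new reading comes with each control period).
- imaging.grab_frame(name): name is "scene" or "side" or "wrist"; returns a dict with "color" (480x640x3 uint8, red, green, blue), "fx", "fy", "cx", "cy" (pixels), "dist_coeffs" ([k1, k2, p1, p2, k3] as OpenCV has them; the pictures are not rectified), "eye" and "orientation" of the camera in the world; the wrist camera has in their place "tool_from_camera" (4x4, takes a point from camera to tool coordinates, whose origin is the TCP and whose axes are the flange's). Camera axes: x right, y down, z forward; pixel columns grow to the right and rows downward; lengths in m; the calibration is good to about 2 mm. A picture is of the moment at which its call begins: read the wrist's pose just before it. There is no depth.
- bot.job_done(): hands the job in; it is judged then, once.
The state is a dict: "clock": time; "qpos": joint angles; "qd": joint speeds; "joint_efforts": joint torques, N m; "position": TCP position; "tool_rot": TCP orientation; "force": force on the tool from outside, world axes, zero at the start; "moment": the same for the moment, N m; "grip_width": finger opening in m; "finger_force": force on a finger pad.
Only numpy, scipy, OpenCV 4.12 (cv2) and the standard library are available. Lean on these libraries where they do the work, as an engineer would, in place of code of your own. Each camera call takes 0.05 s, during which the arm holds its last target. There are 200 camera calls.

## Working session

There is one attempt and no reset: what is moved stays moved. The work goes in short steps, Python scripts to look and compute and a tool call to move; the robot and the scene stay as the last step left them, time stands still between calls to the robot, and variables do not carry over. Pictures are saved under pics/ and viewed, at most 10 in all, crops included, and the job is handed in when it is done.

Besides the shell and the picture viewer there is one more tool, called after "Call:" by a JSON object that holds its "op" and its "data", one argument or row to a line. send_rows: Moves the arm, as the interface text tells. Its arguments: {"type":"object","properties":{"plan":{"type":"string"},"grip_force":{"type":"number"}},"required":["plan"]}

```bash
ls; mkdir -p pics
cat > h.py <<'E'
import numpy as np, cv2
from scipy.spatial.transform import Rotation as R
from workcell import observe, imaging, bot
def rot(o):
    o=np.array(o,float)
    return o if o.shape==(3,3) else (R.from_euler('xyz',o).as_matrix() if o.size==3 else R.from_quat(o).as_matrix())
def cam(f,s=None):
    if 'eye' in f: return np.array(f['eye']),rot(f['orientation'])
    T=np.array(f['tool_from_camera']);Rt=rot(s['tool_rot'])
    return Rt@T[:3,3]+np.array(s['position']),Rt@T[:3,:3]
def K(f): return np.array([[f['fx'],0,f['cx']],[0,f['fy'],f['cy']],[0,0,1]])
def ray(f,uv,s=None):
    e,Rc=cam(f,s)
    p=cv2.undistortPoints(np.array(uv,float).reshape(-1,1,2),K(f),np.array(f['dist_coeffs'])).reshape(-1,2)
    return e,(Rc@np.c_[p,np.ones(len(p))].T).T
def onz(f,uv,z,s=None):
    e,d=ray(f,uv,s); return e+d*((z-e[2])/d[:,2])[:,None]
def proj(f,P,s=None):
    e,Rc=cam(f,s)
    q=(np.array(P,float).reshape(-1,3)-e)@Rc
    return cv2.projectPoints(q,np.zeros(3),np.zeros(3),K(f),np.array(f['dist_coeffs']))[0].reshape(-1,2)
E
python3 - <<'E'
from h import *
import pickle
s=observe();print(s,bot.tcp_to_grasp)
for n in('scene','side','wrist'):
    f=imaging.grab_frame(n);cv2.imwrite(f'pics/{n}0.png',f['color'][:,:,::-1])
    pickle.dump(f,open(n+'0.pkl','wb'))
    print({k:v for k,v in f.items() if k!='color'})
E
```

```text
pics
{'clock': 0.0, 'qpos': array([-1.38415965,  0.52201364, -0.03632335,  1.599949  ,  0.02118237,
        1.02110653, -0.11283912]), 'qd': array([ 0.00010126, -0.00143962, -0.00050011,  0.00166417, -0.00110154,
        0.00050436, -0.00047946]), 'joint_efforts': array([-5.09818183e-04, -9.27117276e+01,  1.98000155e+00, -3.69939137e+01,
        1.79823639e-02,  8.11570790e-03, -5.21287529e-05]), 'position': array([0.15871118, 0.60416589, 0.20834715]), 'tool_rot': array([-3.14050226e+00,  6.38615727e-05,  2.88469312e+00]), 'force': array([ 0.53668563, -0.21270557,  0.84358225]), 'moment': array([-0.02431886, -0.04735158, -0.03555883]), 'finger_force': 0.0, 'grip_width': 0.0855223504717105} 0.0187
{'fx': 473.83182694109644, 'fy': 473.83182694109644, 'cx': 315.6126620704501, 'cy': 238.9962737809641, 'dist_coeffs': array([-0.04006008,  0.        ,  0.        ,  0.        ,  0.        ]), 'eye': array([-0.070551  ,  0.27760576,  0.48303023]), 'orientation': array([-2.04456598,  0.02665304, -2.1393735 ])}
{'fx': 460.41781512950536, 'fy': 460.41781512950536, 'cx': 323.70245367920404, 'cy': 232.6127005489376, 'dist_coeffs': array([0.03453654, 0.        , 0.        , 0.        , 0.        ]), 'eye': array([0.39873794, 0.36766389, 0.82229274]), 'orientation': array([-2.51426154,  0.00661253, -2.8308949 ])}
{'fx': 391.84975094462885, 'fy': 391.84975094462885, 'cx': 317.87757854075227, 'cy': 234.65709065292927, 'dist_coeffs': array([0.02162608, 0.        , 0.        , 0.        , 0.        ]), 'tool_from_camera': array([[ 1.84730978e-03, -9.65642937e-01, -2.59865939e-01,
         6.68417046e-02],
       [ 9.99997665e-01,  2.07531966e-03, -6.03050578e-04,
        -3.92775303e-04],
       [ 1.12163642e-03, -2.59864218e-01,  9.65644515e-01,
        -1.64594556e-01],
       [ 0.00000000e+00,  0.00000000e+00,  0.00000000e+00,
         1.00000000e+00]])}
```

View pics/scene0.png

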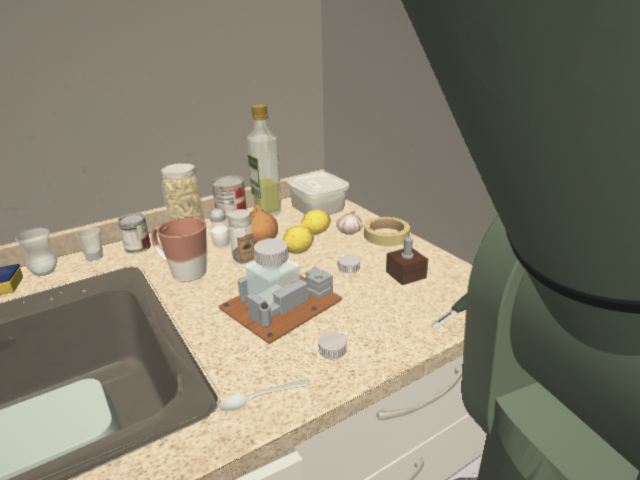

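View pics/side0.png

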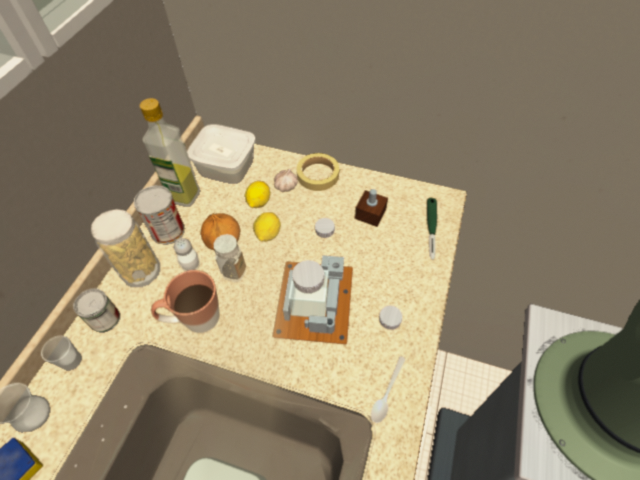

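The scene view shows the holder at about (280,300), with the cap at (270,250), the pin in its rest at (408,250), and two smaller look-alike caps. In the side view the cap is at (309,274), the fork at (333,264), and the pin head at (373,192).

Run:
```python
from h import *
import pickle
a=pickle.load(open('side0.pkl','rb'));b=pickle.load(open('scene0.pkl','rb'))
for n,f in(('side',a),('scene',b)):
    e,Rc=cam(f);print(n,e,Rc[:,2])
print('base corners',onz(a,[(287,262),(354,267),(348,342),(275,337)],.008))
print('cap top',onz(a,[(309,272)],.1105),onz(b,[(270,246)],.1105))
def tri(p,q):
    e1,d1=ray(a,[p]);e2,d2=ray(b,[q]);d1,d2=d1[0],d2[0]
    t=np.linalg.lstsq(np.c_[d1,-d2],e2-e1,rcond=None)[0]
    return (e1+t[0]*d1+e2+t[1]*d2)/2,np.linalg.norm(e1+t[0]*d1-e2-t[1]*d2)
print('pin top',tri((373,192),(408,237)),'cap',tri((309,272),(270,246)))
print('fork',onz(a,[(333,262)],.047))
A=cv2.resize(a['color'][170:350,265:395],None,fx=3.3,fy=3.3,interpolation=cv2.INTER_CUBIC)
B=cv2.resize(b['color'][220:345,215:350],None,fx=2.75,fy=2.75,interpolation=cv2.INTER_CUBIC)
C=np.zeros((600,800,3),np.uint8);C[:A.shape[0],:A.shape[1]]=A;C[:B.shape[0],430:430+B.shape[1]]=B[:,:370]
cv2.imwrite('pics/crop.png',C[:,:,::-1])
```

```text
side [0.39873794 0.36766389 0.82229274] [ 0.18455232 -0.55724484 -0.80957929]
scene [-0.070551    0.27760576  0.48303023] [ 0.75639877 -0.46888184 -0.45608192]
base corners [[ 0.63428586 -0.09755811  0.008     ]
 [ 0.49765178 -0.12798043  0.008     ]
 [ 0.46445852  0.03280065  0.008     ]
 [ 0.59752821  0.06473512  0.008     ]]
cap top [[ 0.55946466 -0.03102496  0.1105    ]] [[ 0.5702529  -0.02879929  0.1105    ]]
pin top (array([ 0.50003186, -0.27559029,  0.08264877]), np.float64(0.0025976710023666453)) cap (array([ 0.55776812, -0.02454494,  0.11842011]), np.float64(0.0036109941906477317))
fork [[ 0.53579967 -0.10286151  0.047     ]]
```

View pics/crop.png

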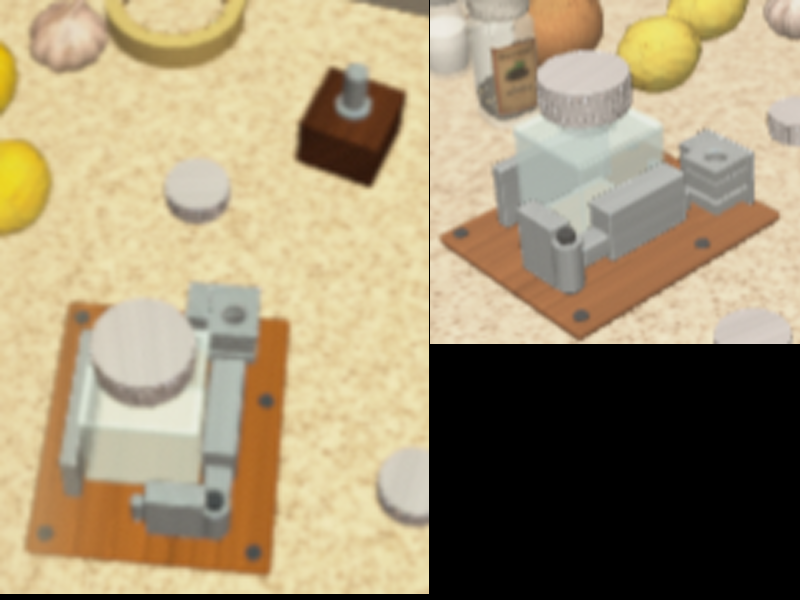

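The crop shows the fork hole in the side view at about (335.6,265.2), the hinge at (330,321), and the gate shut with its lug between the tines. The big cap is on the jar and the pin is upright in its rest. Next I work out the moves to bring the wrist camera over the work.

```bash
cat >> h.py <<'E'
def go(*tg):
    "print row for each target (x,y,z,yaw) from present pose, tool down"
    s=observe();R0=rot(s['tool_rot']);p=np.array(s['position'])
    print('t',round(float(s['clock']),2),'pos',p.round(4),'rpy',np.round(s['tool_rot'],4),'F',np.round(s['force'],1),'w',round(float(s['grip_width']),4))
    for x,y,z,w in tg:
        d=R0.T@(np.array([x,y,z])-p);r=R.from_matrix(R0.T@rot([np.pi,0,w])).as_rotvec(degrees=True)
        print(' '.join(f'{v:.4f}' for v in d),' '.join(f'{v:.2f}' for v in r))
E
python3 - <<'E'
from h import *
import pickle
a=pickle.load(open('side0.pkl','rb'))
print('hole',onz(a,[(335.6,265.2)],.047),'hinge',onz(a,[(329.8,321.5)],.05))
go((.42,.38,.27,2.3),(.49,.15,.27,1.8),(.5,-.10,.27,1.6))
E
```

```text
hole [[ 0.52869988 -0.09727513  0.047     ]] hinge [[0.5033036  0.02251098 0.05      ]]
t 0.15 pos [0.1587 0.6042 0.2085] rpy [-3.1407  0.      2.8848] F [ 0.4 -0.2  0. ] w 0.0852
-0.3097 -0.1506 -0.0614 -0.05 0.02 33.51
-0.4358 -0.3553 -0.0612 -0.04 0.03 62.16
-0.5090 -0.5945 -0.0610 -0.04 0.03 73.62
```

Call:
{"op": "send_rows", "data": {
  "plan": "-0.31 -0.15 -0.061 0 0 33.5 0.085;-0.31 -0.15 -0.061 0 0 33.5 0.085;-0.31 -0.15 -0.061 0 0 33.5 0.085;-0.31 -0.15 -0.061 0 0 33.5 0.085;-0.31 -0.15 -0.061 0 0 33.5 0.085;-0.31 -0.15 -0.061 0 0 33.5 0.085;-0.31 -0.15 -0.061 0 0 33.5 0.085;-0.31 -0.15 -0.061 0 0 33.5 0.085;-0.31 -0.15 -0.061 0 0 33.5 0.085"
}}

```text
clock: 0.9
position: [0.4248, 0.3763, 0.271]
tool_rot: [3.14, 0.002, 2.295]
force: [0.8, 0.1, -0.4]
grip_width: 0.085
finger_force: 0.0
```

```bash
python3 -c "
from h import *
go((.49,.15,.27,1.8),(.5,-.09,.27,1.7))"
```

```text
t 0.9 pos [0.4248 0.3763 0.271 ] rpy [3.1404e+00 1.8000e-03 2.2947e+00] F [ 0.8  0.1 -0.4] w 0.085
-0.2128 -0.1010 0.0012 0.09 0.08 28.35
-0.3992 -0.2525 0.0014 0.10 0.08 34.08
```

Call:
{"op": "send_rows", "data": {
  "plan": "-0.213 -0.101 0 0 0 28 0.085;-0.213 -0.101 0 0 0 28 0.085;-0.213 -0.101 0 0 0 28 0.085;-0.213 -0.101 0 0 0 28 0.085;-0.213 -0.101 0 0 0 28 0.085;-0.4 -0.252 0 0 0 34 0.085;-0.4 -0.252 0 0 0 34 0.085;-0.4 -0.252 0 0 0 34 0.085;-0.4 -0.252 0 0 0 34 0.085;-0.4 -0.252 0 0 0 34 0.085"
}}

```text
clock: 1.73
position: [0.4944, -0.0289, 0.27]
tool_rot: [3.141, -0.0, 1.707]
force: [1.0, 0.6, 0.5]
grip_width: 0.0848
finger_force: 0.0
```

Call:
{"op": "send_rows", "data": {
  "plan": "-0.01 0 0 0 0 0 0.085;-0.01 0 0 0 0 0 0.085;-0.01 0 0 0 0 0 0.085;-0.01 0 0 0 0 0 0.085"
}}

```text
clock: 2.07
position: [0.4961, -0.0358, 0.2697]
tool_rot: [-3.141, -0.0, 1.708]
force: [-0.9, -0.1, 0.7]
grip_width: 0.0851
finger_force: 0.0
```

Run:
```python
from h import *
import pickle
s=observe();f=imaging.grab_frame('wrist');pickle.dump((f,s),open('w1.pkl','wb'))
cv2.imwrite('pics/w1.png',f['color'][:,:,::-1])
print(s['clock'],s['position'],s['tool_rot'],s['qpos'])
print('pred cap,hole,pin',proj(f,[[.56,-.03,.1175],[.529,-.097,.047],[.5,-.276,.08]],s))
go((.5,-.2,.24,1.786))
```

```text
2.0667 [ 0.49608173 -0.0358284   0.26974729] [-3.14129229e+00 -3.33275223e-04  1.70775511e+00] [-0.43600713  0.27226056  0.48484272  1.87031026 -0.14666912  1.03422452
  0.24590422]
pred cap,hole,pin [[397.04776127 215.127427  ]
 [342.23197935 259.15933765]
 [291.58325786 423.01556247]]
t 2.12 pos [ 0.4961 -0.0356  0.2698] rpy [-3.1413e+00 -3.0000e-04  1.7084e+00] F [ 0.4 -0.   0.8] w 0.0853
-0.1634 -0.0187 0.0297 -0.02 -0.02 -4.45
```

View pics/w1.png

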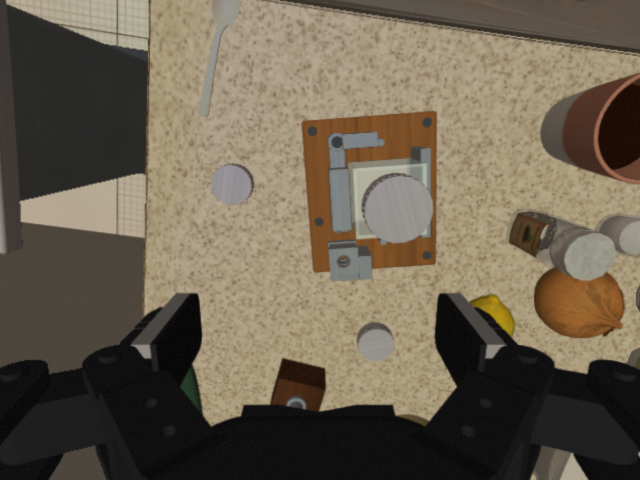

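The wrist view shows the holder base with corners at about (303,122), (435,111), (436,265) and (313,271). The fork hole is at (343.5,261), the cap top at (397,209), and the pin head at (297,404). I'll refine these.

Run:
```python
from h import *
import pickle
f,s=pickle.load(open('w1.pkl','rb'))
im=f['color'];hsv=cv2.cvtColor(im,cv2.COLOR_RGB2HSV)
m=((hsv[...,0]<14)&(hsv[...,1]>110)).astype(np.uint8)
m[:,:290]=0;m[:,445:]=0;m[:100]=0;m[280:]=0
pts=np.argwhere(m)[:,::-1].astype(np.int32);r=cv2.minAreaRect(cv2.convexHull(pts))
hull=cv2.approxPolyDP(cv2.convexHull(pts),6,True)[:,0]
print('hull',hull.tolist());c=onz(f,cv2.boxPoints(r),.008,s);print('base',c[:,:2].round(4).tolist())
# least: rect in world
w=onz(f,cv2.convexHull(pts)[:,0],.008,s)[:,:2].astype(np.float32)
(cx,cy),sz,ang=cv2.minAreaRect(w);print('rect',cx,cy,sz,ang)
g=cv2.cvtColor(im,cv2.COLOR_RGB2GRAY)
def dark(x,y,k,t):
    p=g[y-k:y+k+1,x-k:x+k+1];q=np.argwhere(p<t);print(p.min(),np.median(p),len(q));return q.mean(0)[::-1]+[x-k,y-k]
h=dark(344,261,8,95);print('hole',h,onz(f,[h],.047,s))
# cap: low-saturation light blob
cm=((hsv[...,1]<45)&(hsv[...,2]>100)&(abs(np.indices(g.shape)[1]-397)<45)&(abs(np.indices(g.shape)[0]-209)<45)).astype(np.uint8)
cm=cv2.morphologyEx(cm,cv2.MORPH_OPEN,np.ones((15,15),np.uint8))
k=max(cv2.findContours(cm,0,1)[0],key=cv2.contourArea);e=cv2.fitEllipse(k);print('cap',e,onz(f,[e[0]],.1175,s))
print('pin',onz(f,[(297,404)],.08,s))
v=im[100:290,180:450];v2=im[340:430,260:350]
V=np.zeros((560,800,3),np.uint8);a=cv2.resize(v,None,fx=2,fy=2);V[:a.shape[0],:a.shape[1]]=a
b=cv2.resize(im[235:285,315:375],None,fx=4,fy=4);V[:200,550:790]=b
b=cv2.resize(v2,None,fx=2.5,fy=2.5);V[230:455,550:775]=b
cv2.imwrite('pics/c2.png',V[:,:,::-1])
```

```text
hull [[435, 112], [431, 257], [425, 264], [329, 270], [313, 264], [302, 123]]
base [[0.4675, 0.0356], [0.6038, 0.0633], [0.6511, -0.0974], [0.5004, -0.1295]]
rect 0.5529742240905762 -0.03256508708000183 (0.1402907371520996, 0.1672491431236267) 11.773216247558594
64 109.0 104
hole [342.99038462 261.        ] [[ 0.53009435 -0.0988872   0.047     ]]
cap ((398.7347106933594, 207.47174072265625), (64.97713470458984, 89.70337677001953), 46.9514274597168) [[ 0.56014434 -0.023494    0.1175    ]]
pin [[ 0.50277098 -0.25178076  0.08      ]]
```

View pics/c2.png

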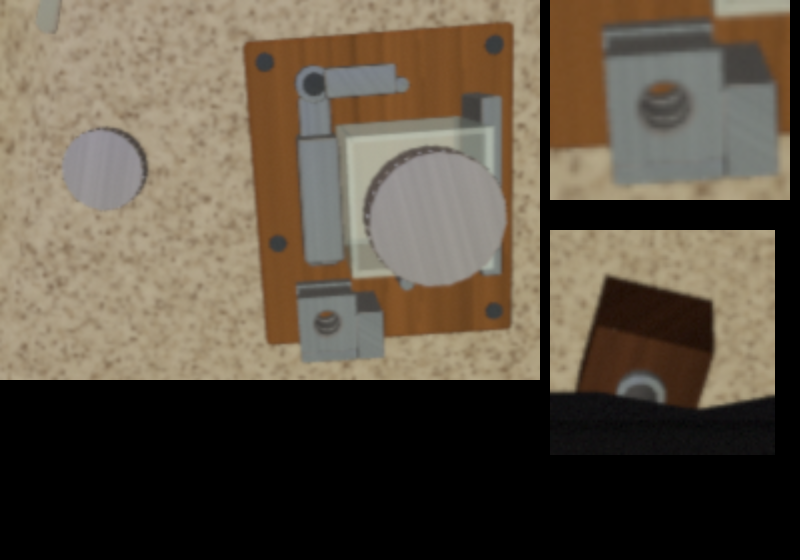

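The crop shows the fork hole at wrist pixel (343.5,261.2) and the cap top centre at (398.5,208.5). Both agree with a holder at about (0.560,-0.025), yaw about 0.21. The pin is half hidden by the gripper, so I go above it.

```bash
python3 -c "
from h import *
go((.5,-.276,.20,1.78))"
```

```text
t 2.12 pos [ 0.4961 -0.0356  0.2698] rpy [-3.1413e+00 -3.0000e-04  1.7084e+00] F [ 0.4 -0.   0.8] w 0.0853
-0.2387 -0.0291 0.0697 -0.02 -0.02 -4.10
```

Call:
{"op": "send_rows", "data": {
  "plan": "-0.239 -0.029 0.07 0 0 -4 0.085;-0.239 -0.029 0.07 0 0 -4 0.085;-0.239 -0.029 0.07 0 0 -4 0.085;-0.239 -0.029 0.07 0 0 -4 0.085;-0.239 -0.029 0.07 0 0 -4 0.085;-0.239 -0.029 0.07 0 0 -4 0.085;-0.239 -0.029 0.07 0 0 -4 0.06;-0.239 -0.029 0.07 0 0 -4 0.06;-0.239 -0.029 0.07 0 0 -4 0.06"
}}

```text
clock: 2.87
position: [0.5002, -0.2764, 0.1996]
tool_rot: [-3.141, -0.001, 1.778]
force: [0.3, 1.0, 0.1]
grip_width: 0.0599
finger_force: 0.0
```

Run:
```python
from h import *
import pickle
s=observe();f=imaging.grab_frame('wrist');pickle.dump((f,s),open('w2.pkl','wb'))
print('pred pin',proj(f,[[.5,-.276,.08],[.5,-.276,.046]],s))
cv2.imwrite('pics/w2.png',f['color'][:,:,::-1]);go((.5,-.276,.05,1.78))
```

```text
pred pin [[319.53524306 220.00297013]
 [319.35246238 210.82713272]]
t 2.92 pos [ 0.5004 -0.2759  0.1999] rpy [ 3.1414e+00 -6.0000e-04  1.7785e+00] F [-0.   0.8  0.5] w 0.06
-0.0001 -0.0004 0.1499 0.01 -0.04 -0.08
```

View pics/w2.png

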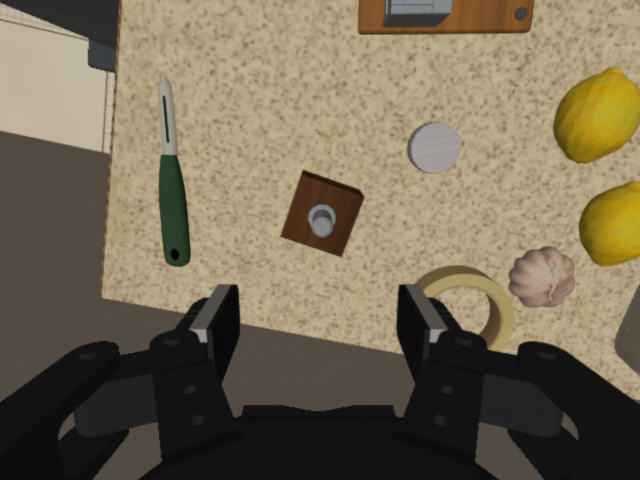

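The pin stands in its rest at about (322,220), with the collar centre near (322,217) and the head's top face near (322,226). I'll refine with a blob mask.

Run:
```python
from h import *
import pickle
f,s=pickle.load(open('w2.pkl','rb'));im=f['color'];hsv=cv2.cvtColor(im,cv2.COLOR_RGB2HSV)
m=((hsv[...,1]<70)&(hsv[...,2]>80)).astype(np.uint8)[195:245,295:350]
n,l,st,c=cv2.connectedComponentsWithStats(m);i=1+np.argmax(st[1:,4]);x,y,w,h,_=st[i];print('blob x',295+x,295+x+w,'y',195+y,195+y+h)
for uv,z in(((322,226),.08),((295+x+w/2,217),.046)):print(onz(f,[uv],z,s))
# top circle extents: bottom of blob = near edge of top face at z=.08 ; top of blob=far edge of collar
print('bottom edge',onz(f,[(295+x+w/2,195+y+h)],.08,s),'top edge',onz(f,[(295+x+w/2,195+y)],.046,s))
```

```text
blob x 308 336 y 204 237
[[ 0.50275605 -0.28010843  0.08      ]]
[[ 0.50323909 -0.28065457  0.046     ]]
bottom edge [[ 0.50454301 -0.28843674  0.08      ]] top edge [[ 0.50094138 -0.26994711  0.046     ]]
```

```bash
python3 -c "
from h import *
go((.503,-.2808,.10,1.78),(.503,-.2808,.05,1.78))"
```

```text
t 2.92 pos [ 0.5004 -0.2759  0.1999] rpy [ 3.1414e+00 -6.0000e-04  1.7785e+00] F [-0.   0.8  0.5] w 0.06
-0.0054 0.0015 0.0999 0.01 -0.04 -0.08
-0.0054 0.0015 0.1499 0.01 -0.04 -0.08
```

Call:
{"op": "send_rows", "data": {
  "plan": "-0.0054 0.0015 0.05 0 0 0 0.05;-0.0054 0.0015 0.1 0 0 0 0.05;-0.0054 0.0015 0.1 0 0 0 0.05;-0.0054 0.0015 0.13 0 0 0 0.05;-0.0054 0.0015 0.15 0 0 0 0.05;-0.0054 0.0015 0.15 0 0 0 0.05"
}}

```text
clock: 3.42
position: [0.5015, -0.2797, 0.0469]
tool_rot: [-3.138, -0.003, 1.779]
force: [-0.0, 0.5, -1.4]
grip_width: 0.0502
finger_force: 0.0
```

Call:
{"op": "send_rows", "data": {
  "plan": "0 0 0 0 0 0 0.0;0 0 0 0 0 0 0.0;0 0 0 0 0 0 0.0;0 0 0 0 0 0 0.0;0 0 0 0 0 0 0.0;0 0 0 0 0 0 0.0;0 0 0 0 0 0 0.0",
  "grip_force": 60
}}

```text
clock: 4.0
position: [0.5036, -0.2827, 0.0517]
tool_rot: [3.139, 0.001, 1.777]
force: [1.1, 0.7, 7.7]
grip_width: 0.0121
finger_force: 58.6
```

```bash
python3 -c "
from h import *
s=observe();print(s['force'],s['moment'],s['finger_force'])
go((.503,-.2808,.13,1.78),(.5296,-.0993,.13,1.78))"
```

```text
[1.12753706 0.72268725 7.70819245] [ 0.23798737 -0.11035417  0.0204084 ] 58.59671115875244
t 4.0 pos [ 0.5036 -0.2827  0.0517] rpy [3.1389e+00 1.4000e-03 1.7769e+00] F [1.1 0.7 7.7] w 0.0121
0.0019 -0.0000 -0.0783 0.16 0.08 -0.18
0.1741 0.0632 -0.0784 0.16 0.08 -0.18
```

Run:
```python
from h import *
f=imaging.grab_frame('wrist');g=imaging.grab_frame('side')
V=np.zeros((600,800,3),np.uint8)
V[:450,:450]=cv2.resize(f['color'][170:320,240:390],None,fx=3,fy=3)
b=g['color'][140:255,315:430];V[:345,455:800]=cv2.resize(b,None,fx=3,fy=3)
cv2.imwrite('pics/c3.png',V[:,:,::-1])
```

```text
(no output)
```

View pics/c3.png

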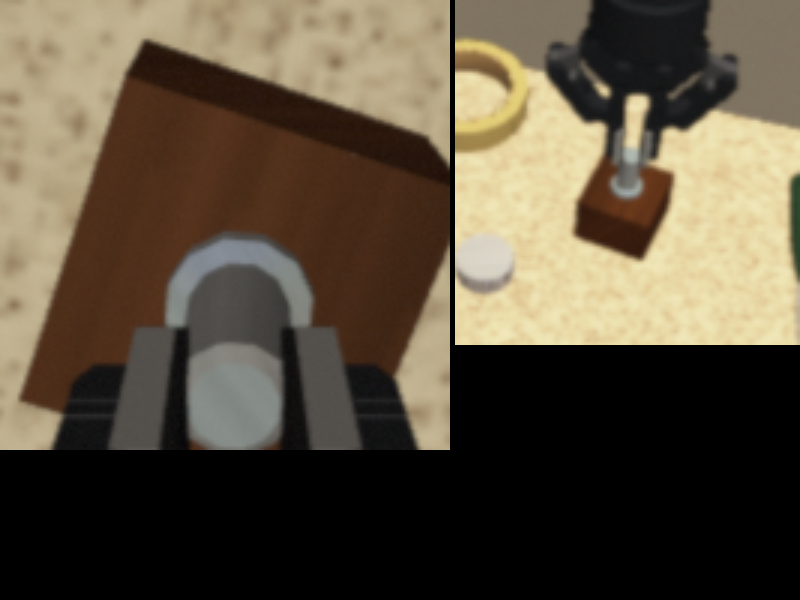

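The pads hold the pin's grip squarely, with the collar visible at about (318,272). I'll lift and check the pin comes along.

Call:
{"op": "send_rows", "data": {
  "plan": "0 0 -0.02 0 0 0 0;0 0 -0.05 0 0 0 0;0 0 -0.08 0 0 0 0;0 0 -0.08 0 0 0 0;0 0 -0.08 0 0 0 0;0.08 0.03 -0.08 0 0 0 0;0.12 0.045 -0.08 0 0 0 0;0.15 0.055 -0.08 0 0 0 0;0.15 0.055 -0.08 0 0 0 0;0.15 0.055 -0.08 0 0 0 0"
}}

```text
clock: 4.93
position: [0.5265, -0.1166, 0.1293]
tool_rot: [-3.141, -0.003, 1.785]
force: [0.4, 1.1, -0.9]
grip_width: 0.0116
finger_force: 58.7
```

Run:
```python
from h import *
import pickle
s=observe();f=imaging.grab_frame('wrist');g=imaging.grab_frame('side');pickle.dump((f,s,g),open('w3.pkl','wb'))
V=np.zeros((600,800,3),np.uint8)
V[:540,:540]=cv2.resize(f['color'][140:320,230:410],None,fx=3,fy=3)
b=g['color'][180:320,300:385];V[:420,545:800]=cv2.resize(b,None,fx=3,fy=3)
cv2.imwrite('pics/c4.png',V[:,:,::-1])
print(s['force'],s['moment'])
go((.5296,-.0993,.13,1.78))
p=np.array(s['position'])
print('pred hole',proj(f,[.5296,-.0993,.047],s),'pin top/collar axis',proj(f,[p+[0,0,.0283],p-[0,0,.0057],p-[0,0,.0437]],s))
```

```text
[ 0.37471122  1.10938684 -0.928294  ] [ 0.08649141 -0.08554829 -0.01427375]
t 5.03 pos [ 0.5256 -0.1228  0.1297] rpy [-3.1413e+00 -4.0000e-04  1.7796e+00] F [-0.5 -1.   0.1] w 0.0116
0.0221 0.0088 -0.0003 -0.02 -0.02 -0.02
pred hole [[330.43612209 209.40543382]] pin top/collar axis [[321.44692326 308.0843829 ]
 [320.7556291  275.90601384]
 [320.23029895 251.43488283]]
```

View pics/c4.png

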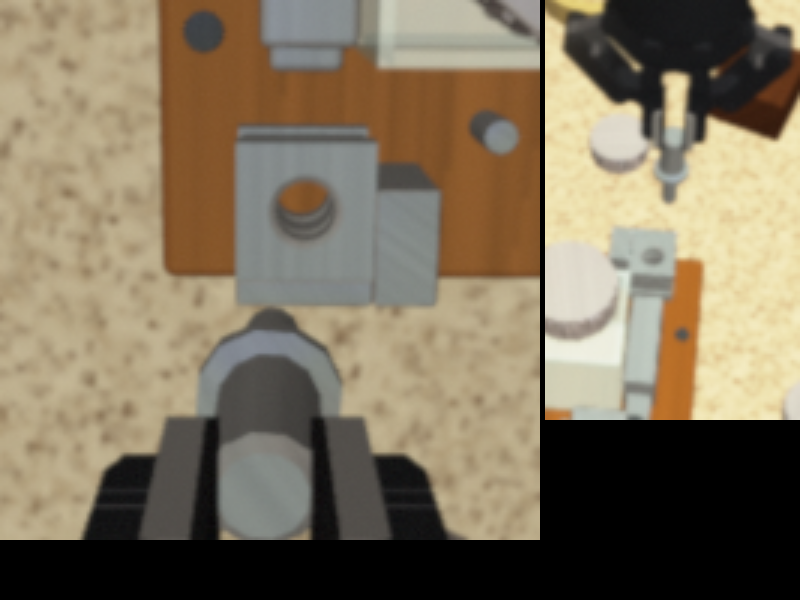

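The pin hangs upright in the pads, its tip above and short of the fork. The fork hole is at (331,209), matching the predicted (330.4,209.4). The pin sits about 1.3 mm ahead along tool x.

Call:
{"op": "send_rows", "data": {
  "plan": "0.0208 0.0088 0 0 0 0 0;0.0208 0.0088 0 0 0 0 0;0.0208 0.0088 0.02 0 0 0 0;0.0208 0.0088 0.03 0 0 0 0;0.0208 0.0088 0.03 0 0 0 0;0.0208 0.0088 0.03 0 0 0 0;0.0208 0.0088 0.03 0 0 0 0;0.0208 0.0088 0.03 0 0 0 0"
}}

```text
clock: 5.7
position: [0.5302, -0.1028, 0.1005]
tool_rot: [3.141, 0.0, 1.776]
force: [0.4, 0.4, -0.3]
grip_width: 0.0114
finger_force: 58.7
```

Run:
```python
from h import *
import pickle
s=observe();f=imaging.grab_frame('wrist');g=imaging.grab_frame('side');pickle.dump((f,s,g),open('w4.pkl','wb'))
p=np.array(s['position']);tx=rot(s['tool_rot'])[:,0]
print('pred hole',proj(f,[.5296,-.0993,.047],s),'tip',proj(f,[p+.0013*tx-[0,0,.0437]],s))
print('side hole',proj(g,[.5296,-.0993,.047]),'tip',proj(g,[p+.0013*tx-[0,0,.0437]]))
V=np.zeros((600,800,3),np.uint8)
V[:600,:400]=cv2.resize(f['color'][200:320,280:360],None,fx=5,fy=5)
b=g['color'][210:290,300:380];V[:400,400:800]=cv2.resize(b,None,fx=5,fy=5)
cv2.imwrite('pics/c5.png',V[:,:,::-1])
go((.5296,-.0993,.06,1.78))
```

```text
pred hole [[320.34654507 240.20570386]] tip [[320.17132769 248.90672086]]
side hole [[335.46283539 264.25327681]] tip [[335.71841557 260.64701257]]
t 5.8 pos [ 0.5302 -0.1025  0.1004] rpy [3.1408e+00 2.0000e-04 1.7762e+00] F [ 0.2  0.  -0.9] w 0.012
0.0033 0.0001 0.0404 0.04 0.01 -0.22
```

View pics/c5.png

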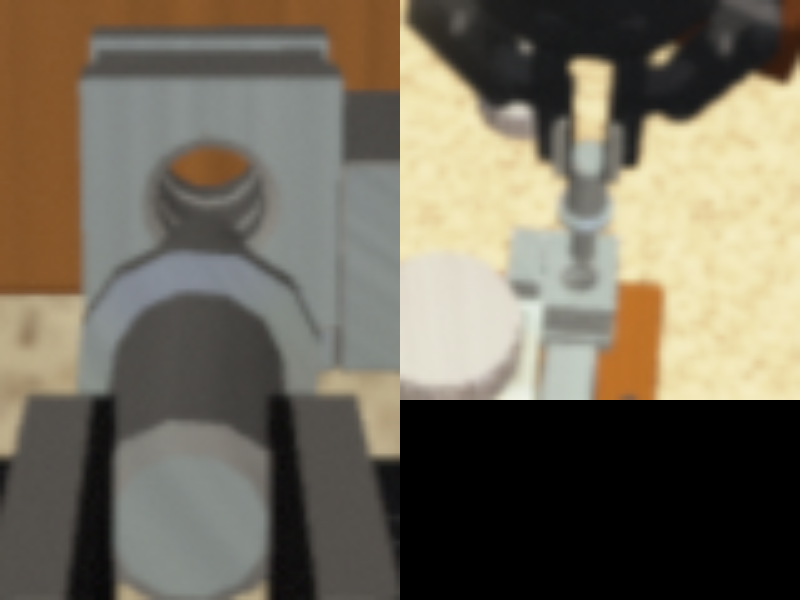

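The tip is just short of the hole, with the hole at wrist (322,238.6) and the tip axis at about (320.6,244). I shift +2.7 mm in x and +0.7 mm in y, then insert partway.

Call:
{"op": "send_rows", "data": {
  "plan": "0.0027 0.0007 0 0 0 0 0;0.0027 0.0007 0 0 0 0 0;0.0027 0.0007 0.004 0 0 0 0;0.0027 0.0007 0.008 0 0 0 0;0.0027 0.0007 0.012 0 0 0 0;0.0027 0.0007 0.016 0 0 0 0;0.0027 0.0007 0.02 0 0 0 0;0.0027 0.0007 0.02 0 0 0 0;0.0027 0.0007 0.02 0 0 0 0"
}}

```text
clock: 6.55
position: [0.5299, -0.0996, 0.0796]
tool_rot: [-3.141, -0.0, 1.776]
force: [0.0, 0.4, -1.2]
grip_width: 0.0114
finger_force: 58.7
```

Call:
{"op": "send_rows", "data": {
  "plan": "0 0 0.004 0 0 0 0;0 0 0.008 0 0 0 0;0 0 0.012 0 0 0 0;0 0 0.016 0 0 0 0;0 0 0.019 0 0 0 0;0 0 0.021 0 0 0 0;0 0 0.021 0 0 0 0;0 0 0.021 0 0 0 0"
}}

```text
clock: 7.22
position: [0.53, -0.0996, 0.0588]
tool_rot: [-3.141, 0.0, 1.776]
force: [1.4, -0.5, -0.7]
grip_width: 0.0118
finger_force: 58.7
```

Call:
{"op": "send_rows", "data": {
  "plan": "0 0 0.001 0 0 0 0;0 0 0.002 0 0 0 0;0 0 0.003 0 0 0 0;0 0 0.003 0 0 0 0;0 0 0.003 0 0 0 0"
}}

```text
clock: 7.63
position: [0.5307, -0.0995, 0.0565]
tool_rot: [3.14, 0.0, 1.776]
force: [-0.6, 1.4, 10.9]
grip_width: 0.0122
finger_force: 60.2
```

Contact of 11 N came exactly at the expected home height, so the collar is on the fork. I release and rise.

Call:
{"op": "send_rows", "data": {
  "plan": "0 0 -0.003 0 0 0 0.045;0 0 -0.003 0 0 0 0.045;0 0 -0.003 0 0 0 0.045;0 0 -0.003 0 0 0 0.045;0 0 -0.03 0 0 0 0.045;0 0 -0.06 0 0 0 0.045;0 0 -0.1 0 0 0 0.085;0 0 -0.12 0 0 0 0.085;0 0 -0.12 0 0 0 0.085;0 0 -0.12 0 0 0 0.085"
}}

```text
clock: 8.47
position: [0.5305, -0.0994, 0.1767]
tool_rot: [3.14, 0.0, 1.777]
force: [-0.8, -0.7, -0.1]
grip_width: 0.0847
finger_force: 0.0
```

Run:
```python
from h import *
import pickle
s=observe();f=imaging.grab_frame('wrist');g=imaging.grab_frame('side');pickle.dump((f,s,g),open('w5.pkl','wb'))
print('pred wrist: hole',proj(f,[.53,-.099,.047],s).round(),'cap top',proj(f,[.5597,-.0248,.1175],s).round(1),'pin top',proj(f,[.53,-.099,.085],s).round(1),'side pin',proj(g,[.53,-.099,.085]).round())
V=np.zeros((600,800,3),np.uint8)
V[:480,:480]=cv2.resize(f['color'][60:300,240:480],None,fx=2,fy=2)
b=g['color'][230:310,280:360];V[:320,480:800]=cv2.resize(b,None,fx=4,fy=4)
cv2.imwrite('pics/c6.png',V[:,:,::-1])
go((.5597,-.0250,.17,1.3),(.5597,-.0250,.085,1.3))
```

```text
pred wrist: hole [[319. 217.]] cap top [[400.  126.4]] pin top [[318.8 229.1]] side pin [[335. 254.]]
t 8.57 pos [ 0.5296 -0.0993  0.1751] rpy [-3.1406e+00 -4.0000e-04  1.7767e+00] F [-1.  -0.  -0.9] w 0.085
0.0666 0.0446 0.0051 -0.06 -0.01 27.31
0.0665 0.0447 0.0901 -0.06 -0.01 27.31
```

View pics/c6.png

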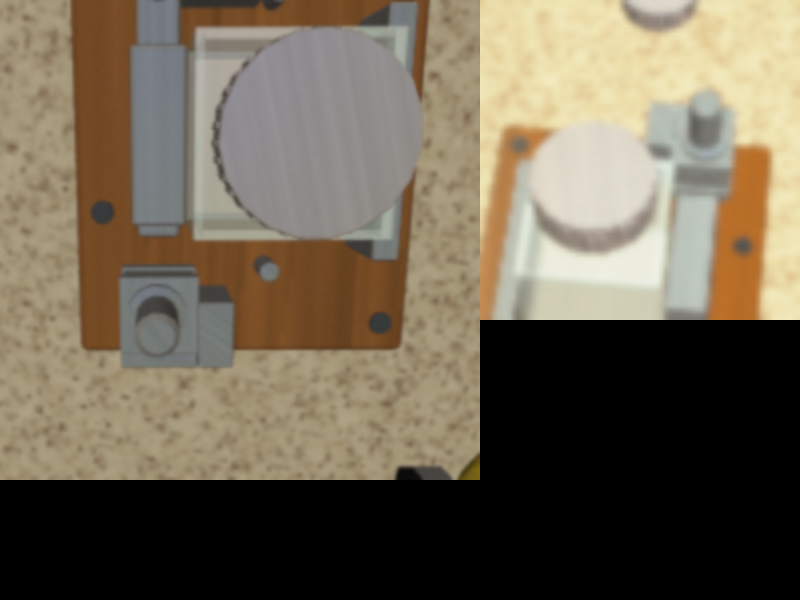

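The pin is home: its collar ring lies on the fork at wrist (319,217). The cap centre is at (400.2,126.5), as predicted, so I go to the cap.

Call:
{"op": "send_rows", "data": {
  "plan": "0.0666 0.0446 0.005 0 0 27.3 0.085;0.0666 0.0446 0.005 0 0 27.3 0.085;0.0666 0.0446 0.005 0 0 27.3 0.085;0.0666 0.0446 0.005 0 0 27.3 0.085;0.0666 0.0446 0.005 0 0 27.3 0.085;0.0666 0.0446 0.005 0 0 27.3 0.085"
}}

```text
clock: 9.07
position: [0.5595, -0.0254, 0.1699]
tool_rot: [-3.14, 0.001, 1.303]
force: [0.2, -0.9, 0.7]
grip_width: 0.085
finger_force: 0.0
```

Run:
```python
from h import *
s=observe();f=imaging.grab_frame('wrist')
hsv=cv2.cvtColor(f['color'],cv2.COLOR_RGB2HSV)
q=proj(f,[.5597,-.0250,.1175],s)[0];print('pred',q)
m=((hsv[...,1]<50)&(hsv[...,2]>90)).astype(np.uint8);yy,xx=np.indices(m.shape);m[np.hypot(xx-q[0],yy-q[1])>85]=0
m=cv2.morphologyEx(m,cv2.MORPH_OPEN,np.ones((25,25),np.uint8))
k=max(cv2.findContours(m,0,1)[0],key=cv2.contourArea);print(cv2.minEnclosingCircle(k))
go((.5597,-.0250,.105,1.3),(.5597,-.0250,.089,1.3))
```

```text
pred [320.07318083 244.81547167]
((311.5, 232.5), 67.67948913574219)
t 9.12 pos [ 0.5597 -0.0255  0.1702] rpy [-3.1405e+00  8.0000e-04  1.3035e+00] F [ 0.4  0.4 -0.5] w 0.0852
0.0006 -0.0000 0.0652 -0.06 0.05 0.20
0.0006 -0.0000 0.0812 -0.06 0.05 0.20
```

Call:
{"op": "send_rows", "data": {
  "plan": "0.0006 0 0.03 0 0 0 0.085;0.0006 0 0.05 0 0 0 0.085;0.0006 0 0.065 0 0 0 0.085;0.0006 0 0.075 0 0 0 0.085;0.0006 0 0.081 0 0 0 0.085;0.0006 0 0.081 0 0 0 0.085;0.0006 0 0.081 0 0 0 0.085;0.0006 0 0.081 0 0 0 0.085"
}}

```text
clock: 9.78
position: [0.5607, -0.0248, 0.0907]
tool_rot: [3.141, -0.0, 1.3]
force: [1.1, 0.4, 0.1]
grip_width: 0.085
finger_force: 0.0
```

Call:
{"op": "send_rows", "data": {
  "plan": "0 0 0 0 0 0 0.03;0 0 0 0 0 0 0.03;0 0 0 0 0 0 0.03;0 0 0 0 0 0 0.03;0 0 0 0 0 0 0.03;0 0 0 0 0 0 0.03;0 0 0 0 0 0 0.03",
  "grip_force": 110
}}

```text
clock: 10.37
position: [0.5574, -0.0236, 0.0924]
tool_rot: [-3.136, -0.003, 1.301]
force: [-41.7, 9.9, 77.1]
grip_width: 0.0304
finger_force: 65.1
```

```bash
python3 -c "
from h import *
s=observe();print(s['force'],s['moment'],s['finger_force'],s['qpos'])
go()"
```

```text
[-41.72684239   9.87646638  77.09951256] [1.72500738 8.22889185 0.58649045] 65.10892354301177 [-0.43213701  0.64364716  0.53382407  1.89328977 -0.47716219  0.73828662
  0.10611053]
t 10.37 pos [ 0.5574 -0.0236  0.0924] rpy [-3.1360e+00 -2.6000e-03  1.3006e+00] F [-41.7   9.9  77.1] w 0.0304
```

Run:
```python
from h import *
f=imaging.grab_frame('wrist');g=imaging.grab_frame('side');h=imaging.grab_frame('scene')
V=np.zeros((600,800,3),np.uint8)
V[:300,:400]=cv2.resize(f['color'],(400,300))
V[:300,400:]=cv2.resize(g['color'][200:350,220:420],(400,300))
V[300:,:400]=cv2.resize(h['color'][200:320,210:370],(400,300))
cv2.imwrite('pics/c7.png',V[:,:,::-1])
```

```text
(no output)
```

View pics/c7.png

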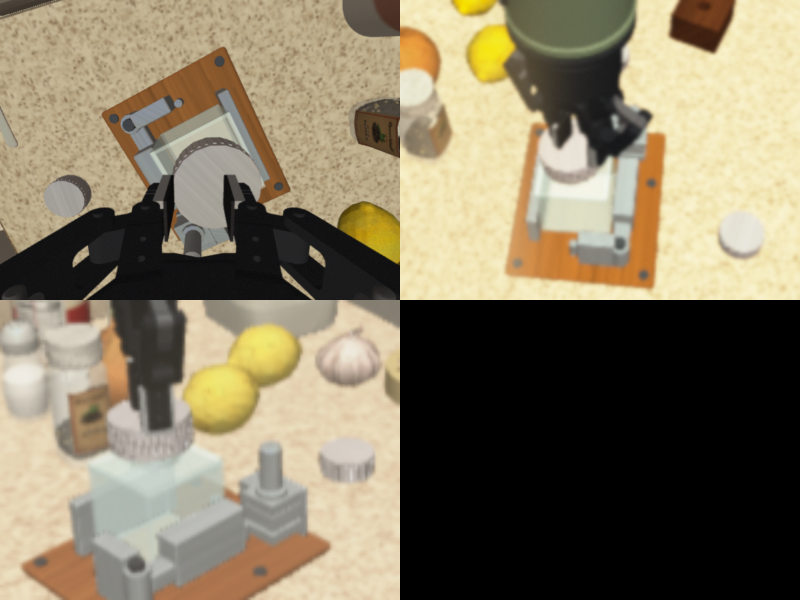

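The picture shows the near finger at the cap's side but the far finger (wrist half-size (228,178)) riding over the cap top, so this is a bad grasp. I'll open up, rise clear and look again.

Call:
{"op": "send_rows", "data": {
  "plan": "0 0 0 0 0 0 0.085;0 0 0 0 0 0 0.085;0 0 0 0 0 0 0.085;0 0 0 0 0 0 0.085;0 0 -0.01 0 0 0 0.085;0 0 -0.03 0 0 0 0.085;0 0 -0.05 0 0 0 0.085;0 0 -0.08 0 0 0 0.085;0 0 -0.08 0 0 0 0.085;0 0 -0.08 0 0 0 0.085",
  "grip_force": 20
}}

```text
clock: 11.35
position: [0.5611, -0.0246, 0.1717]
tool_rot: [3.139, -0.001, 1.3]
force: [-0.2, -0.1, -0.1]
grip_width: 0.0847
finger_force: 0.0
```

Run:
```python
from h import *
import pickle
s=observe();f=imaging.grab_frame('wrist');g=imaging.grab_frame('side');h=imaging.grab_frame('scene');pickle.dump((f,s,g,h),open('w8.pkl','wb'))
print('pred',proj(f,[.5597,-.0250,.1175],s),'side',proj(g,[.5597,-.0250,.1175]),'scene',proj(h,[.5597,-.0250,.1175]))
print(s['force'],s['qpos']);go()
V=np.zeros((600,800,3),np.uint8)
V[:360,:480]=cv2.resize(f['color'],(480,360))
V[:300,480:]=cv2.resize(g['color'][220:370,240:400],(320,300))
V[360:,:320]=cv2.resize(h['color'][220:340,210:370],(320,240))
cv2.imwrite('pics/c8.png',V[:,:,::-1])
```

```text
pred [[317.40507679 246.00472386]] side [[307.65088055 272.70530371]] scene [[270.62997688 245.33451466]]
[-0.15614412 -0.10611877 -0.08840805] [-0.4941319   0.53981638  0.61780949  1.83337522 -0.39390419  0.890127
  0.03755086]
t 11.5 pos [ 0.5599 -0.0245  0.1694] rpy [-3.1407e+00  3.0000e-04  1.3001e+00] F [-0.4  0.4 -0.1] w 0.085
```

View pics/c8.png

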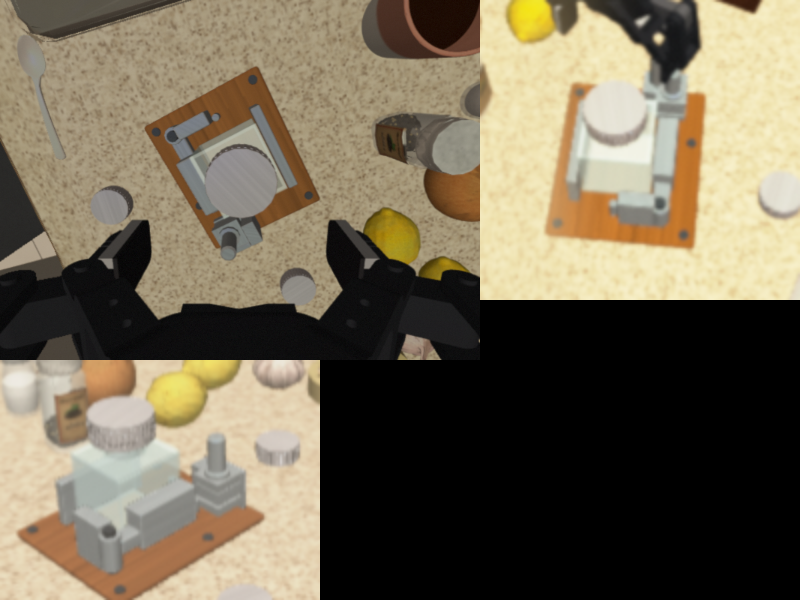

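The cap and jar are undisturbed: the side view has the cap at (307.5,272.5) against a predicted (307.7,272.7). The grasp was too high on the cap, so I go about 10 mm deeper and close gently. I've now viewed 12 pictures, which is over the allowance of 10, so from here I work only from numbers.

Run:
```python
from h import *
s=observe();f=imaging.grab_frame('wrist')
im=f['color'];q=proj(f,[.5597,-.0250,.1175],s)[0]
# cap edge: radial gradient search from predicted centre on colour distance to cap mean
lab=cv2.cvtColor(im,cv2.COLOR_RGB2LAB).astype(float);c0=lab[int(q[1])-20:int(q[1])+20,int(q[0])-20:int(q[0])+20].reshape(-1,3)
m=(np.linalg.norm((lab-c0.mean(0))/(c0.std(0)*1+3),axis=2)<4).astype(np.uint8)
yy,xx=np.indices(m.shape);m[np.hypot(xx-q[0],yy-q[1])>72]=0
m=cv2.morphologyEx(m,cv2.MORPH_OPEN,cv2.getStructuringElement(2,(31,31)))
k=max(cv2.findContours(m,0,1)[0],key=cv2.contourArea)
print('pred',q,'ellipse',cv2.fitEllipse(k),'circ',cv2.minEnclosingCircle(k))
for r in(cv2.fitEllipse(k)[0],):print(onz(f,[r],.1175,s))
go((.5597,-.0250,.12,1.3),(.5597,-.0250,.08,1.3))
```

```text
pred [319.82605074 246.60119733] ellipse ((322.78717041015625, 244.8560028076172), (90.83306884765625, 98.00152587890625), 75.75575256347656) circ ((322.1273193359375, 247.56153869628906), 50.442745208740234)
[[ 0.5616226  -0.02444073  0.1175    ]]
t 11.55 pos [ 0.5599 -0.0246  0.1693] rpy [-3.1405e+00  5.0000e-04  1.3001e+00] F [-0.3 -0.7  0.2] w 0.0849
-0.0004 0.0000 0.0493 -0.06 0.03 0.00
-0.0004 0.0001 0.0893 -0.06 0.03 0.00
```

Call:
{"op": "send_rows", "data": {
  "plan": "0 0.001 0.03 0 0 0 0.085;0 0.001 0.055 0 0 0 0.085;0 0.001 0.072 0 0 0 0.085;0 0.001 0.083 0 0 0 0.085;0 0.001 0.089 0 0 0 0.085;0 0.001 0.089 0 0 0 0.085;0 0.001 0.089 0 0 0 0.085;0 0.001 0.089 0 0 0 0.07",
  "grip_force": 40
}}

```text
clock: 12.22
position: [0.5617, -0.025, 0.0818]
tool_rot: [3.14, -0.0, 1.3]
force: [0.6, -0.2, -0.0]
grip_width: 0.0753
finger_force: 0.0
```

Call:
{"op": "send_rows", "data": {
  "plan": "0 0 0 0 0 0 0.065;0 0 0 0 0 0 0.06;0 0 0 0 0 0 0.055;0 0 0 0 0 0 0.052;0 0 0 0 0 0 0.05;0 0 0 0 0 0 0.05;0 0 0 0 0 0 0.05",
  "grip_force": 40
}}

```text
clock: 12.8
position: [0.5624, -0.025, 0.0819]
tool_rot: [3.139, -0.001, 1.3]
force: [2.7, -1.1, 7.3]
grip_width: 0.055
finger_force: 40.5
```

Call:
{"op": "send_rows", "data": {
  "plan": "0 0 0 0 0 0 0.045;0 0 0 0 0 0 0.045;0 0 0 0 0 0 0.045;0 0 0 0 0 0 0.045",
  "grip_force": 70
}}

```text
clock: 13.13
position: [0.5625, -0.025, 0.082]
tool_rot: [3.139, -0.001, 1.3]
force: [2.7, 0.8, 10.4]
grip_width: 0.0542
finger_force: 71.3
```

Call:
{"op": "send_rows", "data": {
  "plan": "0 0 0 0 0 -3 0.045;0 0 0 0 0 -6 0.045;0 0 0 0 0 -9 0.045;0 0 0 0 0 -12 0.045;0 0 0 0 0 -15 0.045;0 0 0 0 0 -18 0.045;0 0 0 0 0 -20 0.045;0 0 0 0 0 -20 0.045"
}}

```text
clock: 13.8
position: [0.5618, -0.0247, 0.0819]
tool_rot: [3.14, -0.001, 1.652]
force: [-1.5, 2.0, 9.9]
grip_width: 0.0541
finger_force: 71.6
```

Run:
```python
from h import *
import pickle
s=observe();print(s['moment'],s['qpos']);go()
g=imaging.grab_frame('side');h=imaging.grab_frame('scene')
_,_,g0,h0=pickle.load(open('w8.pkl','rb'))
# jar / pin motion check: image change in jar body and pin areas
for a,b,n,(x,y,w,hh) in((g,g0,'side jar',(285,295,35,22)),(g,g0,'side pin',(327,250,18,20)),(h,h0,'scene jar',(245,262,50,40))):
    print(n,np.abs(a['color'][y:y+hh,x:x+w].astype(int)-b['color'][y:y+hh,x:x+w]).mean())
```

```text
[ 0.3465138   0.47569814 -0.03981058] [-0.36107868  0.63913651  0.42835645  1.88960957 -0.39812082  0.6957321
  0.38285481]
t 13.8 pos [ 0.5618 -0.0247  0.0819] rpy [ 3.1401e+00 -6.0000e-04  1.6515e+00] F [-1.5  2.   9.9] w 0.0541
side jar 5.723809523809524
side pin 90.99722222222222
scene jar 6.318666666666667
```

Run:
```python
from h import *
import pickle
f=imaging.grab_frame('wrist');pickle.dump((f,observe()),open('t1.pkl','wb'))
```

Call:
{"op": "send_rows", "data": {
  "plan": "0 0 0 0 0 -3 0.045;0 0 0 0 0 -6 0.045;0 0 0 0 0 -9 0.045;0 0 0 0 0 -12 0.045;0 0 0 0 0 -14 0.045;0 0 0 0 0 -14 0.045"
}}

```text
clock: 14.45
position: [0.562, -0.0248, 0.082]
tool_rot: [3.14, 0.0, 1.896]
force: [-1.9, 2.4, 12.6]
grip_width: 0.0541
finger_force: 71.8
```

```bash
cat > tw.py <<'E'
from h import *
import pickle,sys
f0,s0=pickle.load(open('t1.pkl','rb'));s=observe();f=imaging.grab_frame('wrist')
print(s['moment']);go()
p=np.array(s['position']);c=proj(f,[p[0],p[1],.1175],s)[0];print('cap px',c)
x,y=int(c[0])-20,int(c[1])-70;A,B=[cv2.cvtColor(q['color'],cv2.COLOR_RGB2GRAY) for q in(f0,f)]
a,b=A[y:y+90,x:x+40].astype(float),B[y:y+90,x:x+40].astype(float)
print('cap diff in tool view',abs(a-b).mean(),'sd',a.std())
# flow of the cap top between views
g=cv2.calcOpticalFlowFarneback(A,B,None,.5,3,21,5,7,1.5,0)[y:y+90,x:x+40];print('flow px',np.median(g.reshape(-1,2),0))
# stripe orientation on the cap top
for q in(a,b):
    gx,gy=cv2.Sobel(q,cv2.CV_64F,1,0),cv2.Sobel(q,cv2.CV_64F,0,1)
    print('orient',np.degrees(.5*np.arctan2(2*(gx*gy).sum(),(gx**2-gy**2).sum())))
E
python3 tw.py
```

```text
[0.1869452  0.4729434  0.00733487]
t 14.5 pos [ 0.562  -0.0248  0.082 ] rpy [3.1397 0.     1.8941] F [-0.7  1.7 13.6] w 0.0539
cap px [321.75890917 317.48853357]
cap diff in tool view 0.8647222222222222 sd 2.248994219645751
flow px [ 0.00010027 -0.00017658]
orient -46.628883267817876
orient -46.5363265476032
```

Call:
{"op": "send_rows", "data": {
  "plan": "0 0 0 0 0 -3 0.045;0 0 0 0 0 -6 0.045;0 0 0 0 0 -9 0.045;0 0 0 0 0 -12 0.045;0 0 0 0 0 -14 0.045;0 0 0 0 0 -14 0.045;0 0 0 0 0 -14 0.045"
}}

```text
clock: 15.08
position: [0.5619, -0.0247, 0.082]
tool_rot: [3.14, 0.0, 2.138]
force: [-2.2, 1.9, 14.0]
grip_width: 0.0537
finger_force: 71.9
```

```bash
python3 tw.py
```

```text
[0.29342496 0.5062023  0.02457891]
t 15.13 pos [ 0.5619 -0.0247  0.082 ] rpy [3.1399e+00 5.0000e-04 2.1380e+00] F [-0.4  1.9 14.1] w 0.0542
cap px [321.412762   318.41387483]
cap diff in tool view 0.7386111111111111 sd 2.251663582529346
flow px [ 0.00033659 -0.00024788]
orient -46.67107912190957
orient -46.522420672466254
```

Call:
{"op": "send_rows", "data": {
  "plan": "0 0 -0.0005 0 0 0 0.045;0 0 -0.001 0 0 0 0.045;0 0 -0.0015 0 0 0 0.045;0 0 -0.002 0 0 0 0.045;0 0 -0.002 0 0 0 0.045"
}}

```text
clock: 15.55
position: [0.5619, -0.0247, 0.0838]
tool_rot: [3.14, 0.001, 2.138]
force: [-0.3, 1.4, 8.6]
grip_width: 0.054
finger_force: 72.0
```

Call:
{"op": "send_rows", "data": {
  "plan": "0 0 -0.0005 0 0 0 0.045;0 0 -0.001 0 0 0 0.045;0 0 -0.0015 0 0 0 0.045;0 0 -0.002 0 0 0 0.045;0 0 -0.002 0 0 0 0.045"
}}

```text
clock: 15.97
position: [0.5612, -0.0249, 0.085]
tool_rot: [-3.141, 0.0, 2.138]
force: [-0.1, -0.4, -0.8]
grip_width: 0.0535
finger_force: 73.5
```

Call:
{"op": "send_rows", "data": {
  "plan": "0 0 -0.001 0 0 0 0.045;0 0 -0.002 0 0 0 0.045;0 0 -0.003 0 0 0 0.045;0 0 -0.004 0 0 0 0.045;0 0 -0.004 0 0 0 0.045"
}}

```text
clock: 16.38
position: [0.5613, -0.025, 0.0891]
tool_rot: [3.141, 0.0, 2.138]
force: [0.0, 0.0, -0.6]
grip_width: 0.0537
finger_force: 73.5
```

Only the cap's weight is felt, so it is free. I lift it straight to 25 mm above the mouth.

Call:
{"op": "send_rows", "data": {
  "plan": "0 0 -0.004 0 0 0 0.045;0 0 -0.008 0 0 0 0.045;0 0 -0.013 0 0 0 0.045;0 0 -0.018 0 0 0 0.045;0 0 -0.024 0 0 0 0.045;0 0 -0.03 0 0 0 0.045;0 0 -0.0335 0 0 0 0.045;0 0 -0.0335 0 0 0 0.045;0 0 -0.0335 0 0 0 0.045;0 0 -0.0335 0 0 0 0.045"
}}

```text
clock: 17.22
position: [0.5611, -0.0249, 0.1222]
tool_rot: [-3.141, -0.0, 2.138]
force: [0.2, 0.8, -0.4]
grip_width: 0.0541
finger_force: 73.6
```

Run:
```python
from h import *
import pickle
python=tw=None
s=observe();print(s['force'],s['moment'],s['qd'].round(4));go()
g=imaging.grab_frame('side');h=imaging.grab_frame('scene')
_,_,g0,h0=pickle.load(open('w8.pkl','rb'))
for a,b,n,(x,y,w,hh) in((g,g0,'side jar',(290,300,25,15)),(h,h0,'scene jar',(252,270,40,28)),(h,h0,'scene pin',(310,258,20,22))):
    print(n,np.abs(a['color'][y:y+hh,x:x+w].astype(int)-b['color'][y:y+hh,x:x+w]).mean())
# cap lower/upper extent in scene view: knurl column at cap's near side
c=np.array([s['position'][0],s['position'][1],0]);print('cap pred edge/top (scene)',proj(h,[c+[0,0,.134],c+[0,0,.158]]))
hsv=cv2.cvtColor(h['color'],cv2.COLOR_RGB2HSV)
d=np.abs(h['color'].astype(int)-h0['color']).sum(2)
print('col profile V', [(y,int(hsv[y,258,2]),int(hsv[y,258,1]),int(hsv[y,282,2])) for y in range(205,262,3)])
```

```text
[ 0.24740904  0.77074803 -0.4065718 ] [-0.01490569 -0.03949574 -0.0018295 ] [-0.0005  0.0043 -0.0011  0.0033  0.0003  0.0007  0.0014]
t 17.22 pos [ 0.5611 -0.0249  0.1222] rpy [-3.1414e+00 -1.0000e-04  2.1378e+00] F [ 0.2  0.8 -0.4] w 0.0541
side jar 3.978666666666667
scene jar 7.400595238095238
scene pin 7.024242424242424
cap pred edge/top (scene) [[269.4729704  236.16838641]
 [268.42360391 222.95965165]]
col profile V [(205, 188, 110, 54), (208, 209, 135, 55), (211, 189, 139, 61), (214, 198, 133, 152), (217, 194, 133, 151), (220, 211, 22, 152), (223, 218, 18, 152), (226, 222, 20, 154), (229, 222, 18, 153), (232, 176, 23, 140), (235, 172, 21, 156), (238, 179, 21, 150), (241, 171, 22, 171), (244, 134, 91, 206), (247, 232, 53, 231), (250, 230, 44, 229), (253, 232, 47, 214), (256, 235, 49, 212), (259, 235, 38, 222)]
```

Run:
```python
from h import *
s=observe();h=imaging.grab_frame('scene');V=cv2.cvtColor(h['color'],cv2.COLOR_RGB2HSV)
p=s['position'];t=np.linspace(0,2*np.pi,721);C=np.c_[p[0]+.0285*np.cos(t),p[1]+.0285*np.sin(t)]
for u in(252,256,260,278,282,286):
    rows=[]
    for z in(.126,.130,.134,.138):
        q=proj(h,np.c_[C,np.full(len(t),z)],s);k=np.abs(q[:,0]-u)<.4;rows.append(round(q[k,1].max(),1))
    print(u,rows,[(y,int(V[y,u,2]),int(V[y,u,1])) for y in range(232,250,1)][::1])
# camera check with the worktop-fixed hole: mouth rim prediction
print(proj(h,[.5597,-.025,.109]))
```

```text
Traceback (most recent call last):
ValueError: zero-size array to reduction operation maximum which has no identity
```

Run:
```python
from h import *
s=observe();h=imaging.grab_frame('scene');V=cv2.cvtColor(h['color'],cv2.COLOR_RGB2HSV)
p=s['position'];t=np.linspace(0,2*np.pi,7201);C=np.c_[p[0]+.0285*np.cos(t),p[1]+.0285*np.sin(t)]
for u in(257,260,278,281):
    rows=[]
    for z in(.126,.130,.134,.138):
        q=proj(h,np.c_[C,np.full(len(t),z)]);k=np.abs(q[:,0]-u)<.5;rows.append(round(float(q[k,1].max()),1) if k.any() else None)
    print(u,rows,[(y,int(V[y,u,2]),int(V[y,u,1])) for y in range(236,250)])
```

```text
257 [247.0, 244.9, 242.8, 240.7] [(236, 170, 24), (237, 172, 24), (238, 168, 21), (239, 165, 20), (240, 164, 22), (241, 163, 25), (242, 159, 37), (243, 138, 70), (244, 128, 102), (245, 196, 70), (246, 232, 51), (247, 234, 48), (248, 232, 52), (249, 232, 53)]
260 [248.0, 245.8, 243.6, 241.5] [(236, 165, 23), (237, 168, 24), (238, 164, 23), (239, 157, 24), (240, 166, 23), (241, 176, 22), (242, 176, 22), (243, 167, 32), (244, 146, 61), (245, 183, 74), (246, 225, 61), (247, 232, 53), (248, 231, 42), (249, 230, 22)]
278 [247.3, 245.1, 242.8, 240.5] [(236, 161, 24), (237, 156, 25), (238, 158, 24), (239, 158, 24), (240, 156, 23), (241, 162, 24), (242, 174, 28), (243, 208, 44), (244, 229, 52), (245, 231, 51), (246, 232, 35), (247, 226, 27), (248, 211, 28), (249, 207, 28)]
281 [246.3, 244.0, 241.7, 239.4] [(236, 168, 23), (237, 165, 23), (238, 169, 23), (239, 179, 19), (240, 171, 18), (241, 160, 32), (242, 190, 60), (243, 207, 76), (244, 208, 72), (245, 224, 60), (246, 231, 53), (247, 232, 45), (248, 234, 23), (249, 234, 10)]
```

```bash
python3 -c "
from h import *
print(bot.job_done())"
```

```text
the job is handed in; nothing more can be done
None
```

I handed the job in: the pin is home in the fork, and the cap is off and held level about 24–25 mm above the mouth. The first cap grasp failed (77 N at the wrist, cap and jar not displaced) and I redid it deeper, and I viewed 12 pictures against the limit of 10.

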